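# Unlock the sprung-lid box with the T key

### The job

Take the T-handled key that stands in the dark wooden block, push it fully home into the slot of the lock on the plywood box, and turn it about a quarter turn clockwise, seen from above, so that the hidden bolt draws back and the lid springs open. Let go and leave the key standing in the lock; leave the round-headed key in its hole.

Things in the scene. Friction and masses are not known exactly. Their poses are not given: they have to be found in the camera images.
- key_t: Steel T key, 79 mm tall, upright in one of two holes in a dark wooden block (75x190x45 mm). Origin: centre of its lower tip, z up, x along the T bar. T bar 70 mm (x) by 12 (y), 65 to 79 mm above the tip: grip its middle across y. Shaft 12 mm, collar 36 mm at 24 to 30 mm, below it a blade 26 mm wide (x), 6 thick. Half turn about z is the same. The hole is loose and round: lifts straight out.
- lock_mouth (a point): Centre of the top of the lock, a round barrel 60 mm across on the front of a fixed plywood box (220x150x60 mm), 86 mm above the bench. z up, x to the lid, y along the slot while locked. Slot 12x32 mm, flared to 22x42 at the top. Fully home, the collar sits on the top and the key's tip is 24 mm below this point. After 13 deg of play the key drives the plug, which turns easily (0.05 Nm).
- lid (a joint): Lid angle, rad: about 0 shut, 0.55 sprung open. Rear half of the box's top (113x150 mm), hinged on its far edge; its front edge, 59 mm from the lock axis, springs up 60 mm when the bolt is drawn: after about 60 degrees of the key clockwise from the aligned position. The plug stops at about 90 degrees of the key and stays where it is left.
- key_round: The other key, to be left alone: steel, same collar and shaft, but a round knob head 34 mm across and a round pin below; it stands in the other hole of the wooden block, 110 mm from the T key; either key may be in either hole. Origin: centre of its lower tip, z up.
Mind the look-alikes: they are no part of the job. What is shaped like the key_t but pink or turquoise is not meant.

How it is judged:
On the way, in this order (a step that is already met when the one before it is completed fails the run):
1. the T key is fully home in the lock, the lid still shut (z of key_t in the frame of lock_mouth below -0.017 m and horizontal distance between key_t and lock_mouth below 0.01 m and angle between key_t's own z axis and vertical below 0.2 rad and value of joint lid below 0.1 rad), for 0.1 s.
2. the key, still in the lock, has been turned and the lid has sprung open (z of key_t in the frame of lock_mouth below -0.017 m and horizontal distance between key_t and lock_mouth below 0.01 m and angle between key_t's own z axis and vertical below 0.2 rad and value of joint lid above 0.35 rad), for 0.2 s.
At the end, for the whole second after the job is handed in: The lid stands open (over 0.35 rad); the T key stands in the lock at rest, its tip at least 17 mm below the lock's top face, within 10 mm of the lock axis and within 0.2 rad of upright; the round-headed key is within 20 mm of where it stood (all of step 2 and linear speed of key_t below 0.02 m/s and distance of key_round from where it was at the start of the episode below 0.02 m); the robot touches nothing.
It also fails if it takes over 51 s, if anything falls off the work surface, if the arm or the gripper's body presses on something with over 40 N, if the wrist force passes 120 N, or if a joint passes its speed limit or range.

### The arm

A 6-joint arm with a two-finger parallel gripper is mounted at the origin on a cart in front of the work surface, level with it; the furniture and walls round the work are solid. World frame = base frame: x ahead of the robot, y to its left, z up, the work surface at z = 0. Lengths are in m, angles in rad, forces in N, time in s.
With the tool pointing down it reaches from about 0.3 to 0.775 m from the base axis. Payload 14.6 kg.
Tool frame: the origin (TCP) lies at the very end of the fingers, on their centre line; the grasp point (between the pads) lies 19 mm behind it; z points along the fingers, y is the direction in which the jaws open and shut (so a half turn about z gives the same grasp; the last joint's range is limited). The gripper opens to 94 mm and grips with 3 to 60 N. Pads are 16 mm wide; open, the fingers measure 119 mm over their backs; the gripper's body (75 mm by 177 mm) begins 78 mm behind the grasp point.
Start: joints at [-1.362, 0.3, 1.521, -0, 1.321, -0.067], TCP at [0.15, -0.529, 0.169] pointing down, gripper open.
Joint ranges: [-3.03, 3.03], [-0.79, 2.21], [0.23, 2.52], [-1.04, 4.18], [0, 3.07], [-2.55, 2.55]. Speed limits (rad/s): [2.22, 2.22, 2.57, 3.14, 3.14, 3.14].

### API

Orientations are given as [roll, pitch, yaw] about the fixed x, y, z axes, in that order (R = Rz(yaw) Ry(pitch) Rx(roll)).
In Python, from station import get_obs, vision, hand_in gives the robot as it stands.
- The arm moves only by the tool play_rows, never from a script. Its argument "moves" is a list of rows, each an object with "claw": the opening, from 0 (shut) to 1 (fully open); "linear": the shift along the tool's x, y, z in mm, a list of three; "turn": the turn, a rotation vector about the tool's x, y, z in rad, a list of three. In form: [{"claw": claw, "linear": [tx, ty, tz], "turn": [ax, ay, az]}, ...]. A call has 1 to 8 rows; each row is the pose to reach, as a shift and turn from the pose measured when the call began, along the tool's axes at that moment; what a row does not reach only later rows make up. A row lasts 1/8 s, in which the tool goes at most 62.5 mm and 10.7 degrees, less where a joint would pass 70% of its speed; a pose out of reach is approached as far as the arm can. A call with a gripper value outside its range is refused whole. The fingers move at their own pace and stop on an object; "force" is the grip in N (left out, the last holds). Time passes only in rows, so rows that repeat a pose let the fingers close. It gives the time, the measured TCP pose, the force and the opening at its end, in the units of the state.
- get_obs(): the state, without advancing time (a new reading comes with each control period).
- vision.camera(name): name is "scene" or "top" or "wrist"; returns the picture (384x512x3 uint8, blue, green, red); there is no depth.
- vision.camera_info(name): a dict with "camera_matrix" (3x3 intrinsics, pixels), "k1" (the pictures are not rectified: a ray, as slopes to the right and down, at radius r is drawn at 1 + k1 r^2 times it, then the intrinsics apply), "rvec" (rotation vector, rad) and "tvec" (3), from world to camera coordinates, as OpenCV has them; the wrist camera has in their place "mount" (4x4, takes a point from camera to tool coordinates, whose origin is the TCP and whose axes are the flange's). Camera axes: x right, y down, z forward; pixel columns grow to the right and rows downward; lengths in m; the calibration is good to about 2 mm. A picture is of the moment at which its call begins: read the wrist's pose just before it. camera_info takes no time and is no camera call.
- hand_in(): hands the job in, once; it reports no verdict.
The state is a dict: "time_s": time; "qpos": joint angles; "joint_vel": joint speeds; "tau": joint torques, N m; "ee_pos": TCP position; "eef_rot": TCP orientation; "force": force on the tool from outside, world axes, zero at the start; "moment": the same for the moment, N m; "grip_width": finger opening in m.
Only numpy, scipy, OpenCV 4.12 (cv2) and the standard library are available. Lean on these libraries where they do the work, as an engineer would, in place of code of your own. Each camera call takes 0.05 s, during which the arm holds its last target.

## Working session

There is one attempt and no reset: what is moved stays moved. The work goes in short steps, Python scripts to look and compute and a tool call to move; the robot and the scene stay as the last step left them, time stands still between calls to the robot, and variables do not carry over. Pictures are saved under pics/ and viewed, and the job is handed in when it is done.

Besides the shell and the picture viewer there is one more tool, called after ">>>" as name(argument=value, ...) on one line, values as JSON. play_rows: Moves the arm, as the interface text tells. Its arguments: {"type":"object","properties":{"moves":{"type":"array","items":{"type":"object","properties":{"claw":{"type":"number"},"linear":{"type":"array","items":{"type":"number"}},"turn":{"type":"array","items":{"type":"number"}}}}},"force":{"type":"number"}},"required":["moves"]}

```bash
ls; mkdir -p pics; cat > h.py <<'E'
import numpy as np, cv2
from station import get_obs, vision, hand_in
from scipy.spatial.transform import Rotation as R
def cam(n):
    i=vision.camera_info(n); K=np.array(i["camera_matrix"]); 
    if "rvec" in i:
        Rm=cv2.Rodrigues(np.array(i["rvec"],float))[0]; t=np.array(i["tvec"],float).ravel()
        return K,i["k1"],Rm.T,-Rm.T@t
    o=get_obs(); M=np.array(i["mount"]); Rt=R.from_euler('xyz',o["eef_rot"]).as_matrix()
    return K,i["k1"],Rt@M[:3,:3],Rt@M[:3,3]+np.array(o["ee_pos"])
def ray(c,uv):
    K,k1,Rw,C=c
    p=cv2.undistortPoints(np.array([[uv]],float),K,np.array([k1,0,0,0.])).ravel()
    return C,Rw@np.array([p[0],p[1],1])
def onz(c,uv,z):
    C,d=ray(c,uv); return C+d*(z-C[2])/d[2]
def proj(c,P):
    K,k1,Rw,C=c
    return cv2.projectPoints(np.array([P],float),cv2.Rodrigues(Rw.T)[0],-Rw.T@C,K,np.array([k1,0,0,0.]))[0].ravel()
E
python3 - <<'E'
from h import *
print(get_obs())
for n in ["scene","top","wrist"]:
    im=vision.camera(n); cv2.imwrite(f"pics/{n}0.png",im); c=cam(n); print(n,c[3],c[2][:,2],c[0].tolist(),c[1])
E
```

```text
pics
{'time_s': 0.0, 'qpos': array([-1.36164378e+00,  3.00475960e-01,  1.52159435e+00,  1.68493731e-05,
        1.32069859e+00, -6.66113419e-02]), 'joint_vel': array([ 0.00166657, -0.00056675, -0.000625  , -0.00117876,  0.00134216,
       -0.00151214]), 'tau': array([ 1.31868161e-03, -5.31810594e+01, -3.52733767e+01,  7.09147705e-02,
        2.44433549e-02, -5.65753635e-05]), 'ee_pos': array([ 0.14968642, -0.52891589,  0.16837808]), 'eef_rot': array([-3.14042009e+00, -9.45779784e-05,  2.75759650e-01]), 'force': array([-0.05530813,  0.51261714, -0.04689903]), 'moment': array([ 0.03247946, -0.01397325, -0.01775494]), 'grip_width': 0.09363816950052697}
scene [0.20938561 0.8343839  1.06681451] [ 0.27753748 -0.55411727 -0.78481017] [[495.6514828325646, 0.0, 247.2889239038114], [0.0, 495.6514828325646, 185.22468085192736], [0.0, 0.0, 1.0]] -0.02372723415458937
top [0.3995144  0.13344069 0.9491075 ] [ 0.17482242 -0.01462855 -0.9844913 ] [[371.23959474751877, 0.0, 251.89430418571754], [0.0, 371.23959474751877, 192.93998586711626], [0.0, 0.0, 1.0]] -0.04262521577317414
wrist [ 0.22890977 -0.50601424  0.38528717] [-0.27452119 -0.07871194 -0.95835408] [[315.540816403095, 0.0, 256.4160832447454], [0.0, 315.540816403095, 193.62005457334698], [0.0, 0.0, 1.0]] 0.026021761243983924
```

View pics/scene0.png

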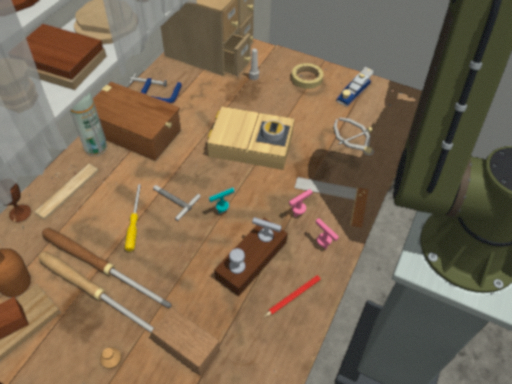

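View pics/top0.png

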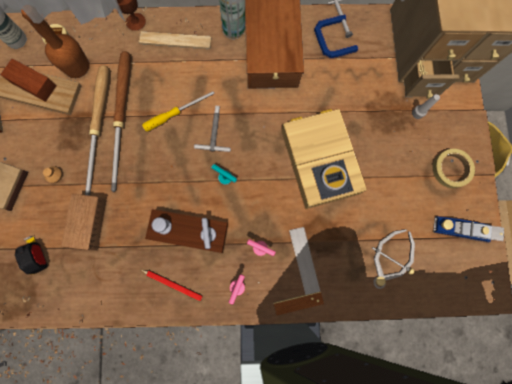

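View pics/wrist0.png

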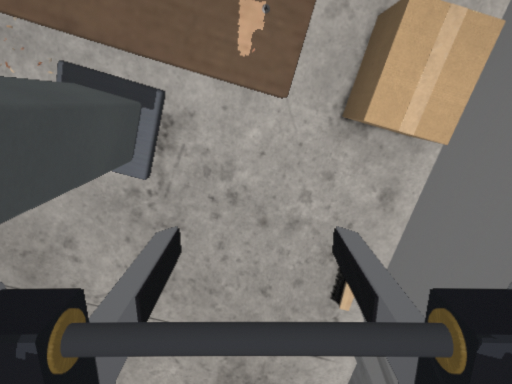

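The top view shows the wooden block near (187,230), with the T key at about (207,231) and the round key at about (162,225). The lock is near (334,178). I'll enlarge these.

```bash
python3 - <<'E'
from h import *
im=cv2.imread("pics/top0.png")
a=cv2.resize(im[195:265,140:240],None,fx=6,fy=6,interpolation=cv2.INTER_CUBIC)
b=cv2.resize(im[100:215,275:375],None,fx=5,fy=5,interpolation=cv2.INTER_CUBIC)
cv2.imwrite("pics/ta.png",a);cv2.imwrite("pics/tb.png",b)
s=cv2.imread("pics/scene0.png")
cv2.imwrite("pics/sa.png",cv2.resize(s[205:295,205:300],None,fx=6,fy=6,interpolation=cv2.INTER_CUBIC))
cv2.imwrite("pics/sb.png",cv2.resize(s[100:170,200:300],None,fx=6,fy=6,interpolation=cv2.INTER_CUBIC))
c=cam("top")
print(onz(c,(207,231),.1),onz(c,(162,225),.1),onz(c,(334,178),.086))
E
```

```text
[0.46474035 0.22560953 0.1       ] [0.4810136  0.32855527 0.1       ] [ 0.58404198 -0.0764846   0.086     ]
```

View pics/ta.png

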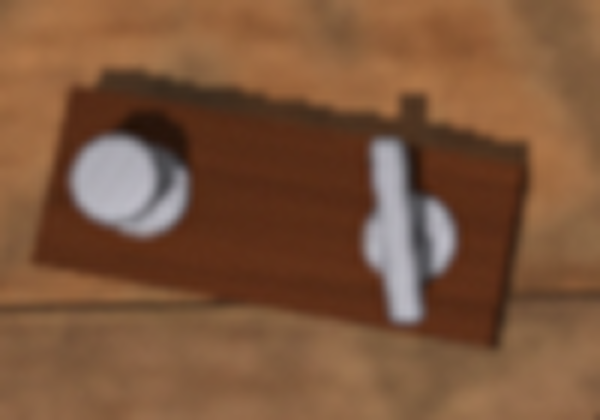

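View pics/tb.png

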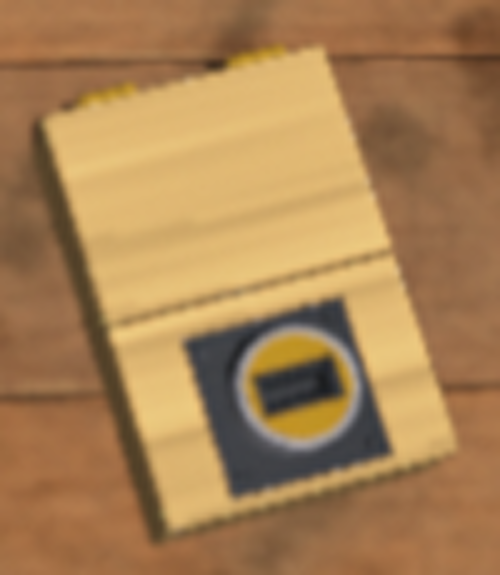

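View pics/sa.png

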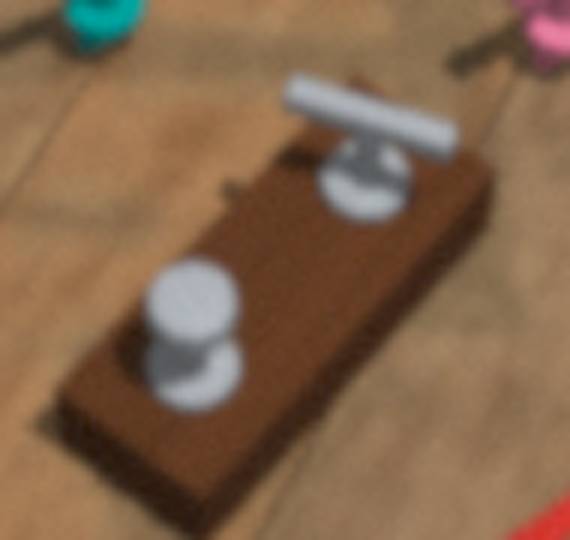

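View pics/sb.png

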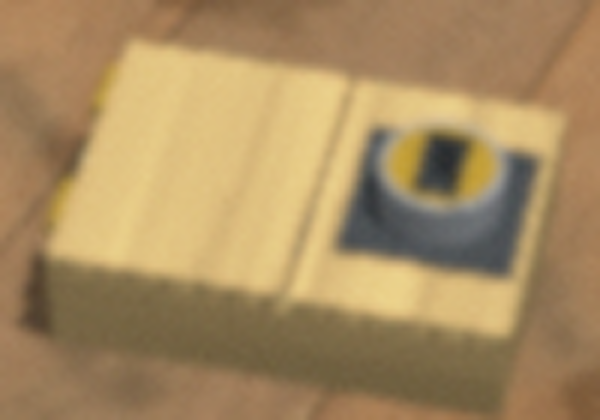

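```bash
python3 - <<'E'
from h import *
t=cam("top"); s=cam("scene")
f=lambda x,y,o,k:((x+.5)/k-.5+o[0],(y+.5)/k-.5+o[1])
A=onz(t,f(388,142,(140,195),6),.1);B=onz(t,f(406,320,(140,195),6),.1)
print("top bar",A,B,(A+B)/2,np.linalg.norm(A-B),np.degrees(np.arctan2(*(A-B)[1::-1])))
A2=onz(s,f(290,88,(205,205),6),.1);B2=onz(s,f(455,128,(205,205),6),.1)
print("scene bar",A2,B2,(A2+B2)/2,np.degrees(np.arctan2(*(A2-B2)[1::-1])))
print("collar top",onz(t,f(411,239,(140,195),6),.051),"scene",onz(s,f(366,180,(205,205),6),.051))
L=onz(t,f(298,387,(275,100),5),.086)
print("lock",L,"scene",onz(s,f(443,170,(200,100),6),.086))
a=onz(t,f(258,398,(275,100),5),.086);b=onz(t,f(340,377,(275,100),5),.086); print("slot",np.degrees(np.arctan2(*(a-b)[1::-1])),np.linalg.norm(a-b))
a=onz(t,f(110,327,(275,100),5),.06);b=onz(t,f(388,255,(275,100),5),.06); print("lidedge",np.degrees(np.arctan2(*(a-b)[1::-1])),np.linalg.norm(a-b))
E
```

```text
top bar [0.49410838 0.23171684 0.1       ] [0.42646888 0.22532302 0.1       ] [0.46028863 0.22851993 0.1       ] 0.06794102262589595 5.400007360162684
scene bar [0.49281094 0.23656426 0.1       ] [0.4273241  0.22371252 0.1       ] [0.46006752 0.23013839 0.1       ] 11.103149643944587
collar top [0.4602181  0.22837752 0.051     ] scene [0.45971381 0.2321883  0.051     ]
lock [ 0.58647288 -0.07712922  0.086     ] scene [ 0.58455208 -0.07209823  0.086     ]
slot 103.05966271146205 0.04120703341500134
lidedge 103.45694186036317 0.14521589548346364
```

```bash
cat >> h.py <<'E'
def plan(p,psi):
    o=get_obs(); Rt=R.from_euler('xyz',o["eef_rot"])
    d=Rt.inv().apply(np.array(p)-o["ee_pos"])*1000
    cur=o["eef_rot"][2]
    T=R.from_euler('xyz',[np.pi,0,psi]); rv=(Rt.inv()*T).as_rotvec()
    print("linear",d.round(1),"turn",rv.round(4),"| t",round(o["time_s"],2),"pos",np.round(o["ee_pos"],4),"rot",np.round(o["eef_rot"],4),"F",np.round(o["force"],1),"M",np.round(o["moment"],2),"w",round(o["grip_width"],4),"q",np.round(o["qpos"],2))
E
python3 -c "
from h import *
plan([.45,-.2,.22],1.7)"
```

```text
linear [ 378.5 -234.8  -51.3] turn [-6.0000e-04 -6.0000e-04 -1.4242e+00] | t 0.15 pos [ 0.1497 -0.529   0.1685] rot [-3.1408 -0.      0.2758] F [-0.1 -1.1  0.3] M [ 0.03 -0.01 -0.  ] w 0.0937 q [-1.36  0.3   1.52 -0.    1.32 -0.07]
```

>>> play_rows(moves=[{"claw": 0.7, "linear": [40, -25, -35], "turn": [0, 0, -0.18]}, {"claw": 0.7, "linear": [90, -55, -51], "turn": [0, 0, -0.36]}, {"claw": 0.7, "linear": [140, -86, -51], "turn": [0, 0, -0.54]}, {"claw": 0.7, "linear": [190, -118, -51], "turn": [0, 0, -0.72]}, {"claw": 0.7, "linear": [240, -149, -51], "turn": [0, 0, -0.9]}, {"claw": 0.7, "linear": [290, -180, -51], "turn": [0, 0, -1.08]}, {"claw": 0.7, "linear": [340, -211, -51], "turn": [0, 0, -1.26]}, {"claw": 0.7, "linear": [378, -235, -51], "turn": [0, 0, -1.42]}])

```text
time_s: 1.15
ee_pos: [0.4506, -0.198, 0.2197]
eef_rot: [-3.141, -0.001, 1.702]
force: [0.3, -0.2, -0.2]
grip_width: 0.0659
```

```bash
python3 -c "
from h import *
cv2.imwrite('pics/w1.png',vision.camera('wrist'))
plan([.485,.229,.2],3.255)"
```

```text
linear [415.5  91.8  20.4] turn [ 1.9000e-03 -1.1000e-03 -1.5428e+00] | t 1.2 pos [ 0.4527 -0.1953  0.2195] rot [ 3.1411e+00 -1.9000e-03  1.7122e+00] F [ 1.9  2.6 -0.1] M [ 0.02 -0.14 -0.05] w 0.0658 q [-0.48  0.14  1.6   0.    1.4  -0.62]
```

View pics/w1.png

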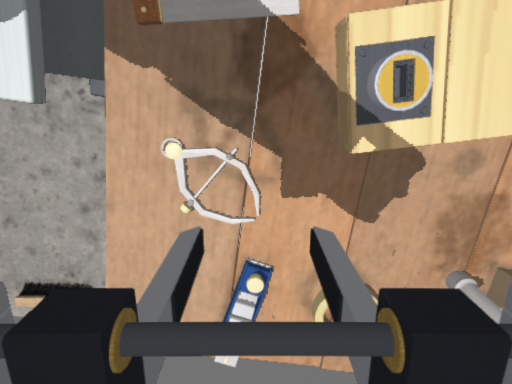

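The wrist view has the lock's barrel at about (404,80), with the slot vertical in the image. Next I'll move over the key.

>>> play_rows(moves=[{"claw": 0.7, "linear": [50, 11, 3], "turn": [0, 0, -0.18]}, {"claw": 0.7, "linear": [104, 23, 5], "turn": [0, 0, -0.36]}, {"claw": 0.7, "linear": [156, 34, 8], "turn": [0, 0, -0.54]}, {"claw": 0.7, "linear": [208, 46, 10], "turn": [0, 0, -0.72]}, {"claw": 0.7, "linear": [260, 57, 13], "turn": [0, 0, -0.9]}, {"claw": 0.7, "linear": [312, 69, 15], "turn": [0, 0, -1.08]}, {"claw": 0.7, "linear": [364, 80, 18], "turn": [0, 0, -1.26]}, {"claw": 0.7, "linear": [415, 92, 20], "turn": [0, 0, -1.42]}])

```text
time_s: 2.2
ee_pos: [0.4851, 0.2303, 0.2001]
eef_rot: [3.14, -0.0, 3.138]
force: [0.6, -0.4, -0.2]
grip_width: 0.0657
```

```bash
python3 -c "
from h import *
plan([.485,.229,.2],3.255)"
```

```text
linear [ 0.1 -1.3  0.1] turn [ 1.800e-03  1.000e-04 -1.173e-01] | t 2.2 pos [0.4851 0.2303 0.2001] rot [ 3.1398 -0.      3.1377] F [ 0.6 -0.4 -0.2] M [ 0.   -0.13  0.04] w 0.0657 q [ 0.37  0.25  1.51  0.    1.38 -1.19]
```

>>> play_rows(moves=[{"claw": 0.7, "linear": [0, -1, 0], "turn": [0, 0, -0.117]}, {"claw": 0.7, "linear": [0, -1, 0], "turn": [0, 0, -0.117]}, {"claw": 0.7, "linear": [0, -1, 0], "turn": [0, 0, -0.117]}, {"claw": 0.7, "linear": [0, -1, 0], "turn": [0, 0, -0.117]}])

```text
time_s: 2.7
ee_pos: [0.4852, 0.2288, 0.2003]
eef_rot: [3.14, 0.0, -3.031]
force: [-1.2, -0.2, 0.5]
grip_width: 0.0654
```

```bash
python3 -c "
from h import *
plan([.460,.229,.2],3.255)
c=cam('wrist')
im=vision.camera('wrist')
for P in ([.46,.229,.1],[.46,.229,.051],[.481,.329,.1]): print(proj(c,P))
cv2.imwrite('pics/w2.png',im)"
```

```text
linear [25.   3.   0.3] turn [ 0.0019  0.0004 -0.0029] | t 2.7 pos [0.4852 0.2288 0.2003] rot [ 3.1397e+00  4.0000e-04 -3.0310e+00] F [-1.2 -0.2  0.5] M [ 0.05 -0.08 -0.03] w 0.0654 q [ 0.37  0.25  1.52  0.    1.38 -1.31]
[259.07563398 160.82735226]
[258.7237513  153.01924471]
[352.03005272 191.05904442]
```

View pics/w2.png

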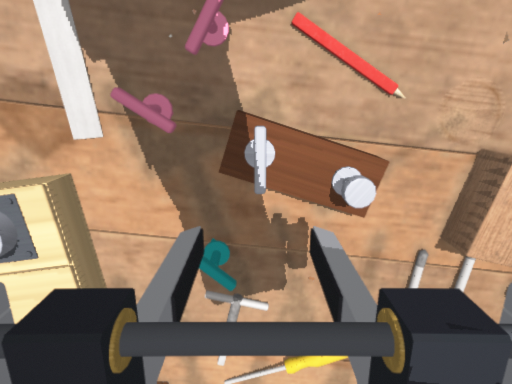

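The T bar runs from about (260,128) to (261,192) and is centred at (260,160), matching the prediction. I'll measure it finely.

```bash
python3 - <<'E'
from h import *
c=cam('wrist'); im=cv2.imread('pics/w2.png')
cv2.imwrite('pics/w2c.png',cv2.resize(im[110:215,215:395],None,fx=4,fy=4,interpolation=cv2.INTER_CUBIC))
# top face of bar by brightness rows
g=im.min(axis=2).astype(float)
for v in range(124,198,4):
    print(v, g[v,248:276].astype(int).tolist())
E
```

```text
124 [56, 56, 57, 56, 57, 58, 58, 58, 57, 61, 61, 62, 62, 62, 61, 61, 59, 59, 59, 59, 57, 58, 58, 57, 58, 56, 57, 56]
128 [52, 53, 53, 53, 55, 61, 108, 190, 219, 230, 230, 230, 230, 228, 227, 225, 217, 185, 90, 58, 58, 58, 59, 57, 60, 61, 61, 59]
132 [42, 55, 56, 54, 55, 65, 120, 196, 221, 233, 234, 234, 235, 235, 234, 233, 222, 199, 107, 59, 57, 55, 56, 56, 56, 55, 56, 56]
136 [40, 56, 61, 60, 60, 67, 113, 195, 220, 232, 233, 234, 234, 234, 234, 233, 221, 197, 106, 59, 53, 54, 54, 52, 53, 53, 52, 53]
140 [36, 46, 85, 141, 203, 221, 153, 196, 219, 232, 232, 234, 234, 233, 234, 232, 220, 199, 167, 160, 130, 80, 62, 61, 59, 61, 59, 59]
144 [120, 128, 153, 220, 224, 143, 132, 186, 218, 232, 232, 233, 233, 232, 233, 232, 220, 205, 212, 231, 233, 233, 229, 207, 119, 64, 61, 60]
148 [129, 129, 129, 136, 151, 131, 136, 193, 219, 231, 232, 233, 234, 233, 233, 232, 219, 204, 214, 232, 234, 233, 233, 233, 232, 222, 109, 61]
152 [131, 132, 131, 131, 131, 129, 120, 136, 172, 228, 232, 232, 232, 232, 232, 231, 218, 204, 216, 235, 235, 235, 235, 236, 236, 236, 228, 109]
156 [122, 122, 121, 121, 122
[... 731 characters left out ...]
213, 177, 89, 56, 55, 57, 56, 58, 55, 56, 56, 54]
180 [34, 34, 32, 33, 34, 43, 80, 115, 122, 127, 154, 224, 229, 229, 230, 228, 210, 176, 85, 57, 55, 56, 56, 55, 56, 55, 55, 54]
184 [67, 66, 67, 69, 69, 72, 94, 117, 123, 126, 127, 131, 162, 225, 230, 228, 212, 174, 83, 56, 56, 55, 55, 56, 56, 56, 56, 57]
188 [69, 71, 69, 70, 71, 74, 94, 117, 123, 127, 125, 126, 127, 127, 128, 132, 142, 129, 84, 73, 67, 65, 62, 60, 57, 58, 57, 56]
192 [67, 69, 69, 71, 70, 72, 84, 112, 119, 121, 122, 122, 123, 123, 125, 127, 125, 120, 123, 124, 124, 124, 124, 122, 123, 122, 116, 81]
196 [70, 71, 71, 71, 71, 72, 72, 70, 72, 72, 71, 72, 68, 73, 89, 118, 120, 119, 118, 117, 116, 114, 115, 114, 114, 114, 115, 117]
```

View pics/w2c.png

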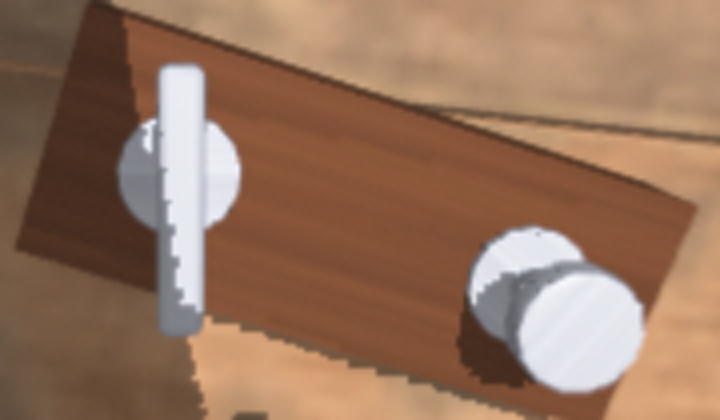

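```bash
python3 - <<'E'
from h import *
c=cam('wrist')
a=onz(c,(260,126.5),.1);b=onz(c,(260,192),.1);print(a,b,(a+b)/2,np.linalg.norm(a-b),np.degrees(np.arctan2(*(b-a)[1::-1])))
print(onz(c,(260,153.5),.051))
m=(a+b)/2
print(onz(c,(359,192),.1))
plan([m[0],m[1],.125],3.255);plan([m[0],m[1],.072],3.255)
E
```

```text
[0.42594286 0.22603051 0.1       ] [0.49267833 0.23375936 0.1       ] [0.45931059 0.22989494 0.1       ] 0.06718152417659762 6.60617132443554
[0.46039039 0.23057123 0.051     ]
[0.481144   0.33643332 0.1       ]
linear [25.6  3.8 75.3] turn [ 0.0019  0.0004 -0.0023] | t 2.75 pos [0.4852 0.2288 0.2003] rot [ 3.1397e+00  4.0000e-04 -3.0305e+00] F [0.2 0.9 0.5] M [ 0.06 -0.09 -0.02] w 0.066 q [ 0.37  0.25  1.52  0.    1.38 -1.31]
linear [ 25.6   3.7 128.3] turn [ 0.0019  0.0004 -0.0023] | t 2.75 pos [0.4852 0.2288 0.2003] rot [ 3.1397e+00  4.0000e-04 -3.0305e+00] F [0.2 0.9 0.5] M [ 0.06 -0.09 -0.02] w 0.066 q [ 0.37  0.25  1.52  0.    1.38 -1.31]
```

>>> play_rows(moves=[{"claw": 0.7, "linear": [25, 4, 10], "turn": [0.002, 0, 0]}, {"claw": 0.7, "linear": [25, 4, 40], "turn": [0.002, 0, 0]}, {"claw": 0.7, "linear": [25, 4, 70], "turn": [0.002, 0, 0]}, {"claw": 0.7, "linear": [25, 4, 95], "turn": [0.002, 0, 0]}, {"claw": 0.7, "linear": [25, 4, 115], "turn": [0.002, 0, 0]}, {"claw": 0.7, "linear": [25, 4, 128], "turn": [0.002, 0, 0]}, {"claw": 0.7, "linear": [25, 4, 128], "turn": [0.002, 0, 0]}])

```text
time_s: 3.62
ee_pos: [0.4597, 0.23, 0.0719]
eef_rot: [-3.141, -0.001, -3.031]
force: [-0.2, 0.2, 0.5]
grip_width: 0.0659
```

```bash
python3 -c "
from h import *
plan([.460,.230,.072],3.255)
im=vision.camera('wrist')
cv2.imwrite('pics/w3.png',im)"
```

```text
linear [-0.3 -0.1 -0.1] turn [-0.0004 -0.0006 -0.003 ] | t 3.62 pos [0.4597 0.23   0.0719] rot [-3.1412e+00 -6.0000e-04 -3.0312e+00] F [-0.2  0.2  0.5] M [ 0.08 -0.12 -0.02] w 0.0659 q [ 0.39  0.33  1.73 -0.    1.09 -1.29]
```

View pics/w3.png

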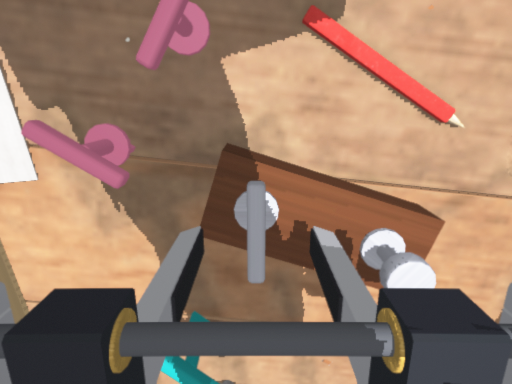

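The bar is centred between the fingers, at about column 257. I'll close on it.

>>> play_rows(force=35, moves=[{"claw": 0.3, "linear": [0, 0, 0], "turn": [0, 0, 0]}, {"claw": 0.1, "linear": [0, 0, 0], "turn": [0, 0, 0]}, {"claw": 0, "linear": [0, 0, 0], "turn": [0, 0, 0]}, {"claw": 0, "linear": [0, 0, 0], "turn": [0, 0, 0]}, {"claw": 0, "linear": [0, 0, 0], "turn": [0, 0, 0]}, {"claw": 0, "linear": [0, 0, 0], "turn": [0, 0, 0]}])

```text
time_s: 4.42
ee_pos: [0.4601, 0.2302, 0.0726]
eef_rot: [-3.142, 0.001, -3.031]
force: [0.1, -0.2, 0.3]
grip_width: 0.0091
```

```bash
python3 -c "
from h import *
plan([.460,.230,.20],3.255)"
```

```text
linear [ 1.000e-01 -2.000e-01 -1.274e+02] turn [-0.0001  0.0006 -0.0028] | t 4.42 pos [0.4601 0.2302 0.0726] rot [-3.1415e+00  6.0000e-04 -3.0310e+00] F [ 0.1 -0.2  0.3] M [ 0.07 -0.14 -0.05] w 0.0091 q [ 0.39  0.32  1.73 -0.    1.09 -1.29]
```

>>> play_rows(moves=[{"claw": 0, "linear": [0, 0, -8], "turn": [0, 0, 0]}, {"claw": 0, "linear": [0, 0, -20], "turn": [0, 0, 0]}, {"claw": 0, "linear": [0, 0, -40], "turn": [0, 0, 0]}, {"claw": 0, "linear": [0, 0, -65], "turn": [0, 0, 0]}, {"claw": 0, "linear": [0, 0, -95], "turn": [0, 0, 0]}, {"claw": 0, "linear": [0, 0, -120], "turn": [0, 0, 0]}, {"claw": 0, "linear": [0, 0, -130], "turn": [0, 0, 0]}, {"claw": 0, "linear": [0, 0, -130], "turn": [0, 0, 0]}])

```text
time_s: 5.42
ee_pos: [0.4601, 0.2302, 0.2029]
eef_rot: [3.141, 0.001, -3.031]
force: [0.3, -0.0, -0.9]
grip_width: 0.0003
```

```bash
python3 -c "
from h import *
plan([.586,-.076,.20],1.803)
im=vision.camera('wrist')
cv2.imwrite('pics/w4.png',im)"
```

```text
linear [ -91.3 -318.3    3. ] turn [1.1000e-03 9.0000e-04 1.4492e+00] | t 5.42 pos [0.4601 0.2302 0.2029] rot [ 3.1414e+00  1.3000e-03 -3.0310e+00] F [ 0.3 -0.  -0.9] M [ 0.01 -0.14  0.01] w 0.0003 q [ 0.39  0.19  1.57 -0.    1.37 -1.29]
```

View pics/w4.png

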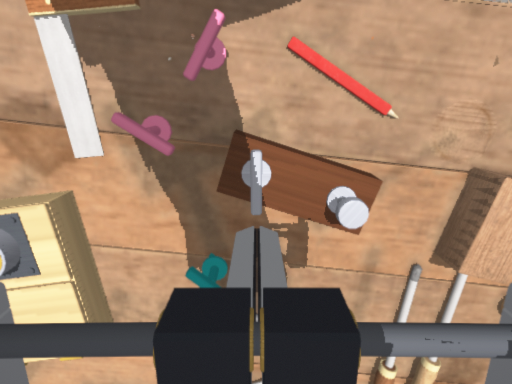

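The gripper closed on nothing: width is 0 and the key still stands in the block at (257,180). I'll check the geometry.

```bash
python3 - <<'E'
from h import *
im=vision.camera('top'); cv2.imwrite('pics/top4.png',im)
i=vision.camera_info('wrist'); M=np.array(i['mount']); print(M.round(4)); K=np.array(i["camera_matrix"]); 
Rw=M[:3,:3];C=M[:3,3]; c=(K,i['k1'],Rw,C)
for P in ([0,0,0],[0,.033,0],[0,-.033,0],[.008,.033,0],[-.008,.033,0],[0,.033,-.019],[0,0,-.019]): print(P,proj(c,P).round(1))
cw=cam('wrist')
for z in (.1,.086,.051):print(proj(cw,[.46,.23,z]).round(1))
a=onz(cw,(257,151),.1);b=onz(cw,(257,213),.1);print(a,b,(a+b)/2,np.linalg.norm(a-b))
s=vision.camera('scene');cv2.imwrite('pics/scene4.png',s[150:310,150:400].repeat(3,0).repeat(3,1))
w3=cv2.imread('pics/w3.png');cv2.imwrite('pics/w3c.png',w3[150:300,150:360].repeat(3,0).repeat(3,1))
E
```

```text
[[ 9.000e-04 -9.586e-01 -2.847e-01  8.440e-02]
 [ 1.000e+00  1.400e-03 -1.300e-03  6.000e-04]
 [ 1.600e-03 -2.847e-01  9.586e-01 -2.167e-01]
 [ 0.000e+00  0.000e+00  0.000e+00  1.000e+00]]
[0, 0, 0] [256.  219.8]
[0, 0.033, 0] [301.  219.9]
[0, -0.033, 0] [211.1 219.7]
[0.008, 0.033, 0] [301.4 209.6]
[-0.008, 0.033, 0] [300.5 230. ]
[0, 0.033, -0.019] [304.7 230.1]
[0, 0, -0.019] [255.9 230. ]
[256.2 184.6]
[256.3 181.3]
[256.3 174. ]
[0.42497666 0.22688302 0.1       ] [0.49121531 0.23433431 0.1       ] [0.45809599 0.23060867 0.1       ] 0.0666564339027166
```

View pics/scene4.png

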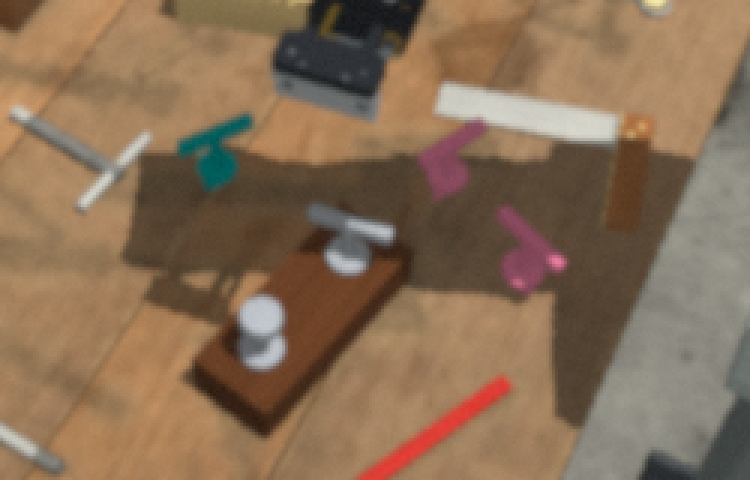

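View pics/w3c.png

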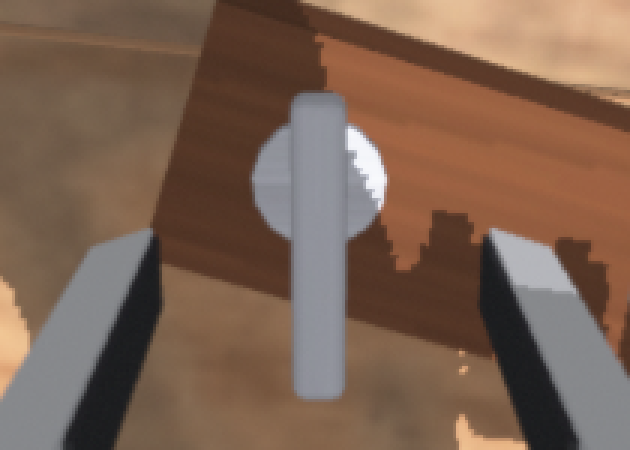

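By depth from its apparent spread, the visible fingertip lies about 39 mm behind the stated TCP, which would explain missing above the bar. I'll check this with the fixed cameras.

```bash
python3 - <<'E'
from h import *
o=get_obs(); p=o['ee_pos']
s=cam('scene');t=cam('top')
for dz in (0,.019,.0386,.058,.136): print(dz,proj(s,p+[0,0,dz]).round(1),proj(t,p+[0,0,dz]).round(1))
im=vision.camera('scene'); cv2.imwrite('pics/s5.png',cv2.resize(im[60:260,180:360],None,fx=3,fy=3))
im=cv2.imread('pics/top4.png'); cv2.imwrite('pics/t5.png',cv2.resize(im[150:330,120:300],None,fx=3,fy=3))
E
```

```text
0 [268.6 196.6] [199.3 229.8]
0.019 [268.9 191.3] [198.  229.1]
0.0386 [269.3 185.6] [196.7 228.3]
0.058 [269.7 179.9] [195.2 227.4]
0.136 [271.5 155. ] [188.6 223.5]
```

View pics/s5.png

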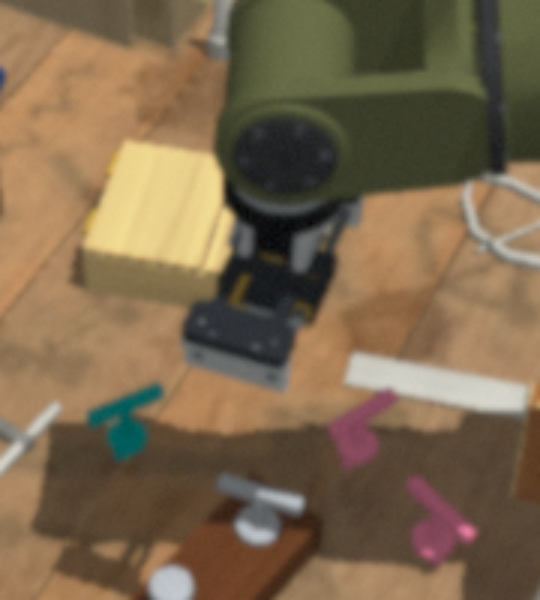

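View pics/t5.png

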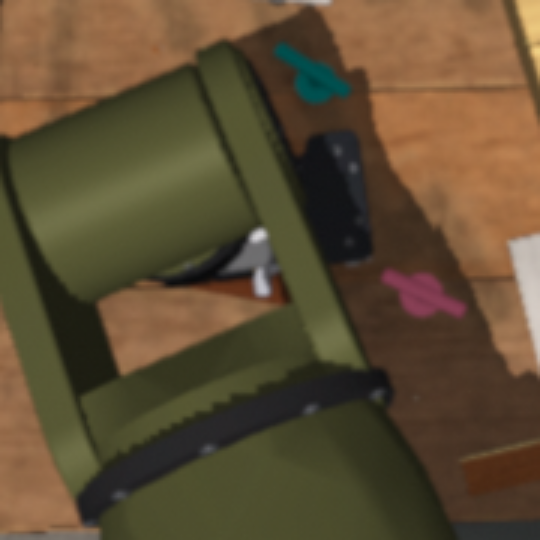

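```bash
python3 - <<'E'
from h import *
p=get_obs()['ee_pos']; s=cam('scene')
for h in (.06,.097,.117,.136,.155):
  for sx in (-.0375,.0375):
    print(h,sx,proj(s,p+np.array([-.11*.0885-.994*sx,.994*.0885-.11*sx,h])).round(1))
E
```

```text
0.06 -0.0375 [237.5 206. ]
0.06 0.0375 [272.9 217.2]
0.097 -0.0375 [237.4 194.9]
0.097 0.0375 [273.8 206.2]
0.117 -0.0375 [237.3 188.5]
0.117 0.0375 [274.4 199.9]
0.136 -0.0375 [237.2 182.3]
0.136 0.0375 [274.9 193.8]
0.155 -0.0375 [237.1 175.9]
0.155 0.0375 [275.4 187.5]
```

Two independent views agree: the real fingertips end about 39 mm short of the reported TCP. I'll open, check the tip depth once more on the way, and go that much deeper.

>>> play_rows(moves=[{"claw": 0.7, "linear": [0, 0, 0], "turn": [0, 0, 0]}, {"claw": 0.7, "linear": [0, 0, 0], "turn": [0, 0, 0]}, {"claw": 0.7, "linear": [0, 0, 0], "turn": [0, 0, 0]}, {"claw": 0.7, "linear": [0, 0, 20], "turn": [0, 0, 0]}, {"claw": 0.7, "linear": [0, 0, 50], "turn": [0, 0, 0]}, {"claw": 0.7, "linear": [0, 0, 80], "turn": [0, 0, 0]}, {"claw": 0.7, "linear": [0, 0, 80], "turn": [0, 0, 0]}])

```text
time_s: 6.5
ee_pos: [0.4587, 0.2296, 0.1202]
eef_rot: [-3.14, -0.004, -3.031]
force: [-0.3, -0.1, 0.2]
grip_width: 0.0648
```

```bash
python3 -c "
from h import *
plan([.460,.230,.034],3.255)
im=vision.camera('wrist')
cv2.imwrite('pics/w6.png',im); cv2.imwrite('pics/w6c.png',im[150:300,150:360].repeat(3,0).repeat(3,1))"
```

```text
linear [-1.7  0.4 86.2] turn [-0.0015 -0.0043 -0.0029] | t 6.5 pos [0.4587 0.2296 0.1202] rot [-3.1401 -0.0043 -3.0311] F [-0.3 -0.1  0.2] M [ 0.06 -0.16  0.02] w 0.0648 q [ 0.39  0.27  1.68 -0.    1.2  -1.29]
```

View pics/w6c.png

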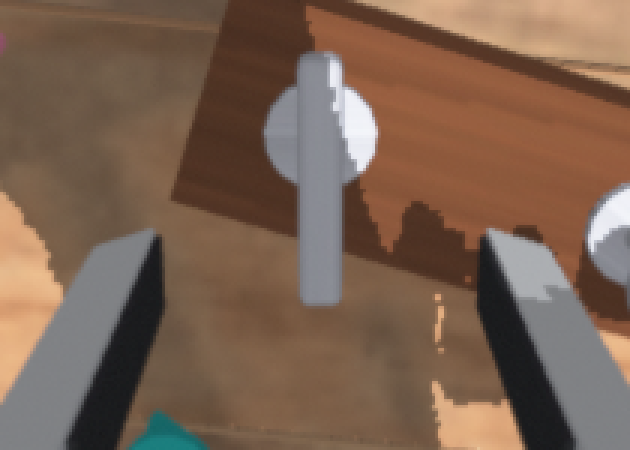

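>>> play_rows(moves=[{"claw": 0.7, "linear": [-1, 0, 20], "turn": [0, 0, 0]}, {"claw": 0.7, "linear": [-1, 0, 45], "turn": [0, -0.003, 0]}, {"claw": 0.7, "linear": [-1, 0, 65], "turn": [0, -0.004, 0]}, {"claw": 0.7, "linear": [-1.5, 0, 80], "turn": [0, -0.004, 0]}, {"claw": 0.7, "linear": [-1.5, 0, 85], "turn": [0, -0.004, 0]}, {"claw": 0.7, "linear": [-1.5, 0, 85], "turn": [0, -0.004, 0]}])

```text
time_s: 7.3
ee_pos: [0.4612, 0.2302, 0.0373]
eef_rot: [-3.141, 0.003, -3.031]
force: [0.7, -0.0, 1.1]
grip_width: 0.0656
```

```bash
python3 -c "
from h import *
plan([.460,.230,.034],3.255)
im=vision.camera('wrist')
cv2.imwrite('pics/w7.png',im); cv2.imwrite('pics/w7c.png',im[150:340,150:360].repeat(3,0).repeat(3,1))"
```

```text
linear [ 1.2 -0.   3.3] turn [-0.0006  0.0027 -0.0029] | t 7.3 pos [0.4612 0.2302 0.0373] rot [-3.1410e+00  2.7000e-03 -3.0311e+00] F [ 0.7 -0.   1.1] M [ 0.05 -0.19 -0.01] w 0.0656 q [ 0.39  0.37  1.75 -0.    1.01 -1.29]
```

View pics/w7c.png

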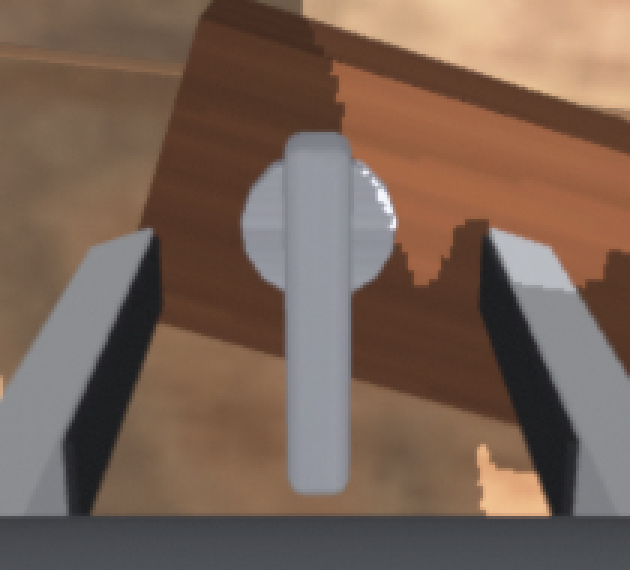

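>>> play_rows(force=40, moves=[{"claw": 0.3, "linear": [1, 0, 3], "turn": [0, 0.002, 0]}, {"claw": 0.1, "linear": [1, 0, 3], "turn": [0, 0.002, 0]}, {"claw": 0, "linear": [1, 0, 3], "turn": [0, 0.002, 0]}, {"claw": 0, "linear": [1, 0, 3], "turn": [0, 0.002, 0]}, {"claw": 0, "linear": [1, 0, 3], "turn": [0, 0.002, 0]}, {"claw": 0, "linear": [1, 0, 3], "turn": [0, 0.002, 0]}, {"claw": 0, "linear": [1, 0, 3], "turn": [0, 0.002, 0]}])

```text
time_s: 8.22
ee_pos: [0.4602, 0.2301, 0.0345]
eef_rot: [-3.141, 0.001, -3.031]
force: [-0.1, 0.4, -0.9]
grip_width: 0.0115
```

```bash
python3 -c "
from h import *
plan([.460,.230,.16],3.255)"
```

```text
linear [ 1.000e-01 -1.000e-01 -1.255e+02] turn [-0.0006  0.0009 -0.0028] | t 8.22 pos [0.4602 0.2301 0.0345] rot [-3.141e+00  9.000e-04 -3.031e+00] F [-0.1  0.4 -0.9] M [ 0.08 -0.16 -0.01] w 0.0115 q [ 0.39  0.38  1.76 -0.    1.01 -1.29]
```

Held, at 11.5 mm. I'll lift straight up.

>>> play_rows(moves=[{"claw": 0, "linear": [0, 0, -6], "turn": [0, 0, 0]}, {"claw": 0, "linear": [0, 0, -20], "turn": [0, 0, 0]}, {"claw": 0, "linear": [0, 0, -40], "turn": [0, 0, 0]}, {"claw": 0, "linear": [0, 0, -65], "turn": [0, 0, 0]}, {"claw": 0, "linear": [0, 0, -95], "turn": [0, 0, 0]}, {"claw": 0, "linear": [0, 0, -120], "turn": [0, 0, 0]}, {"claw": 0, "linear": [0, 0, -135], "turn": [0, 0, 0]}, {"claw": 0, "linear": [0, 0, -135], "turn": [0, 0, 0]}])

```text
time_s: 9.22
ee_pos: [0.4604, 0.2303, 0.1704]
eef_rot: [3.142, 0.003, -3.031]
force: [-0.0, 0.1, -1.1]
grip_width: 0.0114
```

```bash
python3 -c "
from h import *
plan([.586,-.076,.165],1.803)
im=vision.camera('wrist')
cv2.imwrite('pics/w8.png',im)
t=cam('top');print([onz(t,((298.5)/5-.5+275,387.5/5-.5+100),.086)])"
```

```text
linear [ -91.  -318.3    5.7] turn [0.0019 0.0022 1.4492] | t 9.22 pos [0.4604 0.2303 0.1704] rot [ 3.1416e+00  2.7000e-03 -3.0310e+00] F [-0.   0.1 -1.1] M [ 0.11 -0.14 -0.04] w 0.0114 q [ 0.39  0.22  1.62 -0.    1.3  -1.29]
[array([ 0.58647288, -0.07712922,  0.086     ])]
```

View pics/w8.png

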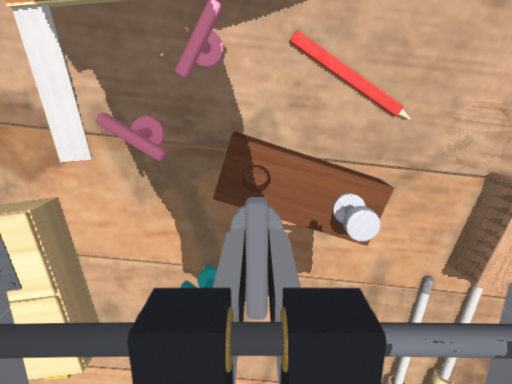

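Key held; the empty hole is visible at (257,178). Next I'll move to a viewing pose beside the lock.

```bash
python3 -c "
from h import *
plan([.607,-.164,.17],1.803)"
```

```text
linear [-1.026e+02 -4.080e+02 -3.000e-01] turn [3.0000e-04 1.2000e-03 1.4492e+00] | t 9.28 pos [0.46   0.2301 0.1694] rot [-3.1411e+00  1.0000e-03 -3.0310e+00] F [ 0.7 -0.5 -1.4] M [ 0.06 -0.14 -0.01] w 0.0111 q [ 0.39  0.22  1.62 -0.    1.3  -1.29]
```

>>> play_rows(moves=[{"claw": 0, "linear": [-10, -40, 0], "turn": [0, 0, 0.15]}, {"claw": 0, "linear": [-24, -95, 0], "turn": [0, 0, 0.33]}, {"claw": 0, "linear": [-38, -150, 0], "turn": [0, 0, 0.51]}, {"claw": 0, "linear": [-52, -205, 0], "turn": [0, 0, 0.69]}, {"claw": 0, "linear": [-65, -260, 0], "turn": [0, 0, 0.87]}, {"claw": 0, "linear": [-78, -310, 0], "turn": [0, 0, 1.05]}, {"claw": 0, "linear": [-91, -360, 0], "turn": [0, 0, 1.23]}, {"claw": 0, "linear": [-102, -400, 0], "turn": [0, 0, 1.38]}])

```text
time_s: 10.28
ee_pos: [0.6054, -0.158, 0.1681]
eef_rot: [-3.141, -0.001, 1.866]
force: [0.3, 0.4, -1.6]
grip_width: 0.0116
```

```bash
python3 -c "
from h import *
plan([.607,-.164,.17],1.803)"
```

```text
linear [-6.1 -0.2 -1.9] turn [-0.0009 -0.0005  0.0629] | t 10.28 pos [ 0.6054 -0.158   0.1681] rot [-3.1407e+00 -6.0000e-04  1.8659e+00] F [ 0.3  0.4 -1.6] M [ 0.04 -0.08  0.02] w 0.0116 q [-0.31  0.47  1.29 -0.    1.38 -0.61]
```

>>> play_rows(moves=[{"claw": 0, "linear": [-6, 0, -2], "turn": [0, 0, 0.063]}, {"claw": 0, "linear": [-6, 0, -2], "turn": [0, 0, 0.063]}, {"claw": 0, "linear": [-6, 0, -2], "turn": [0, 0, 0.063]}, {"claw": 0, "linear": [-6, 0, -2], "turn": [0, 0, 0.063]}])

```text
time_s: 10.78
ee_pos: [0.6071, -0.1631, 0.17]
eef_rot: [-3.141, -0.001, 1.805]
force: [-0.1, -0.6, -1.6]
grip_width: 0.0115
```

```bash
python3 -c "
from h import *
plan([.586,-.076,.165],1.803)
c=cam('wrist')
im=vision.camera('wrist')
cv2.imwrite('pics/w9.png',im)
u,v=proj(c,[.586,-.076,.086]); print(u,v)
u,v=int(u),int(v)
cv2.imwrite('pics/w9c.png',cv2.resize(im[max(0,v-60):v+70,u-80:u+80],None,fx=4,fy=4,interpolation=cv2.INTER_CUBIC))"
```

```text
linear [89.6 -0.3  5.1] turn [-0.001  -0.0006  0.0017] | t 10.78 pos [ 0.6071 -0.1631  0.17  ] rot [-3.1406e+00 -6.0000e-04  1.8047e+00] F [-0.1 -0.6 -1.6] M [-0.01 -0.07 -0.03] w 0.0115 q [-0.32  0.48  1.27 -0.    1.39 -0.55]
257.3467400573271 92.69774484068986
```

View pics/w9.png

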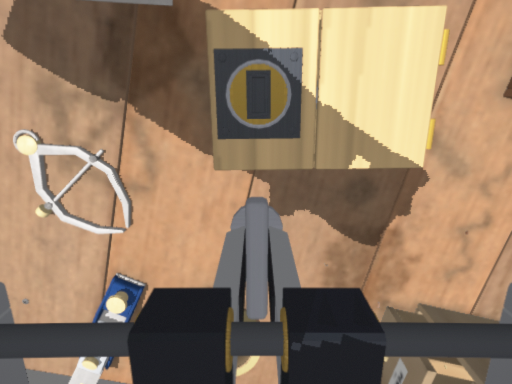

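View pics/w9c.png

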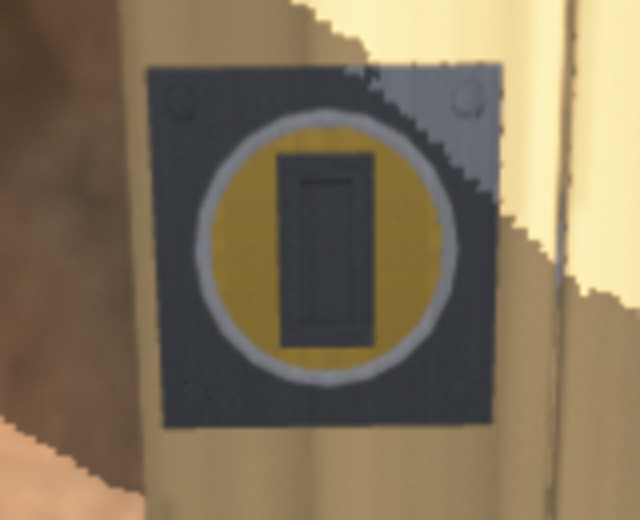

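```bash
python3 - <<'E'
from h import *
c=cam('wrist')
f=lambda x,y:onz(c,(177+(x+.5)/4-.5,32+(y+.5)/4-.5),.086)
S=f(326.2,250);Rg=f(326.5,247);print(S,Rg)
a=f(326,153.5);b=f(327,347.5);d=a-b;print(np.linalg.norm(d),np.degrees(np.arctan2(d[1],d[0])), np.linalg.norm(f(277,250)-f(375,250)))
P=(S+Rg)/2
# key tool offset from bar top view: bar top 26.. in reported tool frame
cv2.imwrite('pics/w9k.png',cv2.imread('pics/w9.png')[180:340,190:330].repeat(4,0).repeat(4,1)[:600])
plan([P[0],P[1],.135],1.803)
E
```

```text
[ 0.58707793 -0.07710681  0.086     ] [ 0.58699299 -0.07646349  0.086     ]
0.041794901698490886 103.85182290634026 0.022228832749859984
linear [88.7  0.5 35.1] turn [-0.0009 -0.0005  0.0014] | t 10.82 pos [ 0.6071 -0.1632  0.1701] rot [-3.1407e+00 -5.0000e-04  1.8044e+00] F [ 0.   0.4 -0.5] M [-0.05 -0.13 -0.03] w 0.0115 q [-0.32  0.48  1.27 -0.    1.39 -0.55]
```

View pics/w9k.png

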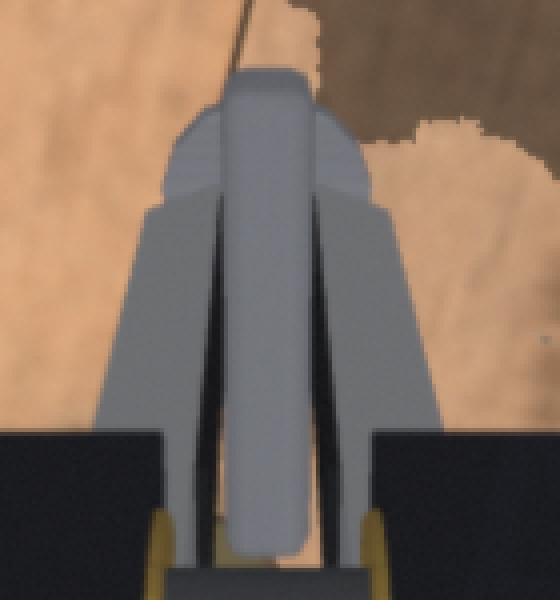

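```bash
python3 - <<'E'
from h import *
i=vision.camera_info('wrist');M=np.array(i['mount']);c=(np.array(i["camera_matrix"]),i['k1'],M[:3,:3],M[:3,3])
for z in (-.0655,):
  print([onz(c,(257.2,v),z).round(4) for v in (198.5,203,318.3)])
# collar: top edge v, at 36mm dia, z: collar top 49 below bar top
for z in(-.0165,): print([onz(c,uv,z).round(4) for uv in((230.7,226),(282.3,226),(256,203))])
# predicted bar/collar outlines if centred
for P in ([.035,0,-.0655],[-.035,0,-.0655],[.035,0,-.0515],[0,.018,-.0165],[0,-.018,-.0165],[.018,0,-.0165]): print(P,proj(c,P).round(1))
E
```

```text
[array([ 0.0363, -0.0006, -0.0655]), array([ 0.0339, -0.0006, -0.0655]), array([-0.0346, -0.0005, -0.0655])]
[array([ 0.0011, -0.0185, -0.0165]), array([ 0.0011,  0.0167, -0.0165]), array([ 0.0177, -0.0013, -0.0165])]
[0.035, 0, -0.0655] [258.4 201. ]
[-0.035, 0, -0.0655] [258.  318.8]
[0.035, 0, -0.0515] [258.2 193. ]
[0, 0.018, -0.0165] [284.2 227.6]
[0, -0.018, -0.0165] [231.5 227.5]
[0.018, 0, -0.0165] [257.9 202.5]
```

>>> play_rows(moves=[{"claw": 0, "linear": [30, 1, 0], "turn": [0, 0, -0.006]}, {"claw": 0, "linear": [65, 1, 5], "turn": [0, 0, -0.006]}, {"claw": 0, "linear": [85, 1, 20], "turn": [0, 0, -0.006]}, {"claw": 0, "linear": [89, 1, 40], "turn": [0, 0, -0.006]}, {"claw": 0, "linear": [89, 1, 55], "turn": [0, 0, -0.006]}, {"claw": 0, "linear": [89, 1, 55], "turn": [0, 0, -0.006]}, {"claw": 0, "linear": [89, 1, 55], "turn": [0, 0, -0.006]}])

```text
time_s: 11.7
ee_pos: [0.5879, -0.0767, 0.1158]
eef_rot: [-3.142, -0.0, 1.81]
force: [0.8, -0.2, -1.9]
grip_width: 0.0115
```

```bash
python3 -c "
from h import *
plan([.587,-.0768,.0755],1.81)
im=vision.camera('wrist')
cv2.imwrite('pics/w10.png',im)
im=vision.camera('scene');cv2.imwrite('pics/s10.png',cv2.resize(im[70:190,190:340],None,fx=4,fy=4))"
```

```text
linear [ 0.1 -0.9 40.3] turn [-0.     -0.0001  0.0002] | t 11.7 pos [ 0.5879 -0.0767  0.1158] rot [-3.1416e+00 -1.0000e-04  1.8102e+00] F [ 0.8 -0.2 -1.9] M [-0.05 -0.06  0.04] w 0.0115 q [-0.19  0.44  1.46  0.    1.25 -0.43]
```

View pics/w10.png

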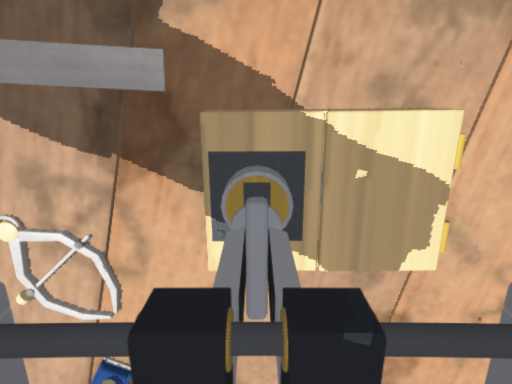

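View pics/s10.png

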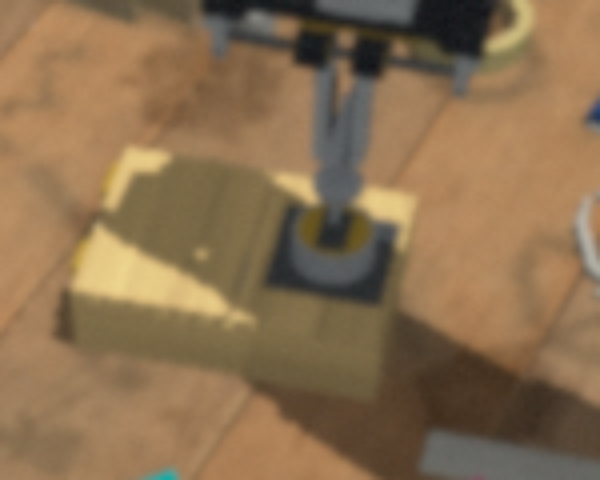

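The key hangs right over the slot in both views. I'll descend gently.

>>> play_rows(moves=[{"claw": 0, "linear": [0, 0, 7], "turn": [0, 0, 0]}, {"claw": 0, "linear": [0, 0, 14], "turn": [0, 0, 0]}, {"claw": 0, "linear": [0, 0, 19], "turn": [0, 0, 0]}, {"claw": 0, "linear": [0, 0, 24], "turn": [0, 0, 0]}, {"claw": 0, "linear": [0, 0, 24], "turn": [0, 0, 0]}])

```text
time_s: 12.42
ee_pos: [0.5876, -0.0766, 0.0914]
eef_rot: [-3.141, -0.0, 1.81]
force: [-0.5, 0.3, -1.2]
grip_width: 0.0119
```

```bash
python3 -c "
from h import *
plan([.587,-.0768,.0755],1.81)"
```

```text
linear [-0.1 -0.7 15.9] turn [-0.0005 -0.0003  0.0002] | t 12.43 pos [ 0.5876 -0.0766  0.0914] rot [-3.1411e+00 -3.0000e-04  1.8102e+00] F [-0.5  0.3 -1.2] M [-0.   -0.13  0.  ] w 0.0119 q [-0.19  0.46  1.48  0.    1.2  -0.43]
```

No contact force. I'll go on down.

>>> play_rows(moves=[{"claw": 0, "linear": [0, 0, 5], "turn": [0, 0, 0]}, {"claw": 0, "linear": [0, 0, 9], "turn": [0, 0, 0]}, {"claw": 0, "linear": [0, 0, 12], "turn": [0, 0, 0]}, {"claw": 0, "linear": [0, 0, 14], "turn": [0, 0, 0]}, {"claw": 0, "linear": [0, 0, 15], "turn": [0, 0, 0]}, {"claw": 0, "linear": [0, 0, 15], "turn": [0, 0, 0]}])

```text
time_s: 13.18
ee_pos: [0.5877, -0.0766, 0.0765]
eef_rot: [-3.141, -0.0, 1.81]
force: [0.8, 0.0, -1.1]
grip_width: 0.0118
```

```bash
python3 -c "
from h import *
plan([.587,-.0768,.0755],1.81)
im=vision.camera('scene');cv2.imwrite('pics/s11.png',cv2.resize(im[70:190,190:340],None,fx=4,fy=4))"
```

```text
linear [-0.  -0.7  1. ] turn [-0.0004 -0.0003  0.0001] | t 13.18 pos [ 0.5877 -0.0766  0.0765] rot [-3.1412e+00 -3.0000e-04  1.8101e+00] F [ 0.8  0.  -1.1] M [-0.02 -0.09  0.  ] w 0.0118 q [-0.19  0.48  1.49  0.    1.17 -0.43]
```

View pics/s11.png

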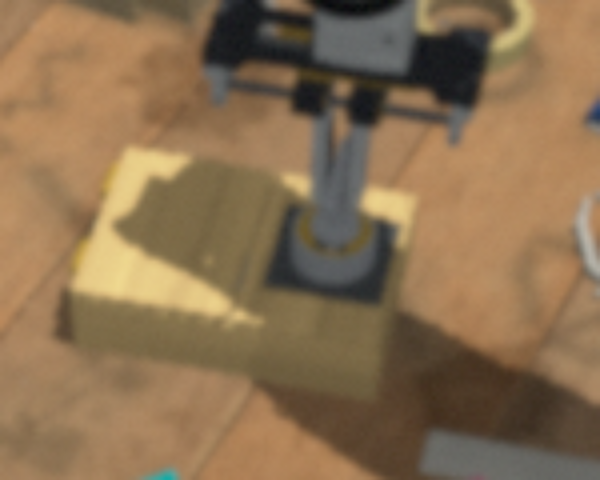

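The collar is almost on the lock top. I'll feel for contact in small steps.

>>> play_rows(moves=[{"claw": 0, "linear": [0, 0, 1], "turn": [0, 0, 0]}, {"claw": 0, "linear": [0, 0, 1.5], "turn": [0, 0, 0]}, {"claw": 0, "linear": [0, 0, 2], "turn": [0, 0, 0]}, {"claw": 0, "linear": [0, 0, 2], "turn": [0, 0, 0]}])

```text
time_s: 13.72
ee_pos: [0.5879, -0.0767, 0.0754]
eef_rot: [3.141, 0.0, 1.81]
force: [-3.9, -0.4, 7.8]
grip_width: 0.0115
```

```bash
python3 -c "
from h import *
plan([.587,-.0768,.0755],1.81)"
```

```text
linear [ 0.1 -0.9 -0.1] turn [0.0004 0.0002 0.0002] | t 13.72 pos [ 0.5879 -0.0767  0.0754] rot [3.1412e+00 2.0000e-04 1.8102e+00] F [-3.9 -0.4  7.8] M [ 0.03  0.53 -0.01] w 0.0115 q [-0.19  0.48  1.49  0.    1.16 -0.43]
```

Contact of about 8 N at z = 0.0754, the predicted home height. Next I'll turn clockwise, which is + about tool z.

>>> play_rows(moves=[{"claw": 0, "linear": [0, 0, 0], "turn": [0, 0, 0.1]}, {"claw": 0, "linear": [0, 0, 0], "turn": [0, 0, 0.25]}, {"claw": 0, "linear": [0, 0, 0], "turn": [0, 0, 0.4]}, {"claw": 0, "linear": [0, 0, 0], "turn": [0, 0, 0.55]}, {"claw": 0, "linear": [0, 0, 0], "turn": [0, 0, 0.7]}, {"claw": 0, "linear": [0, 0, 0], "turn": [0, 0, 0.85]}, {"claw": 0, "linear": [0, 0, 0], "turn": [0, 0, 1.0]}, {"claw": 0, "linear": [0, 0, 0], "turn": [0, 0, 1.1]}])

```text
time_s: 14.72
ee_pos: [0.5883, -0.0769, 0.0755]
eef_rot: [3.14, -0.001, 0.706]
force: [0.4, 0.0, -1.0]
grip_width: 0.0119
```

```bash
python3 -c "
from h import *
plan([.587,-.0768,.0755],.36)
im=vision.camera('scene');cv2.imwrite('pics/s12.png',cv2.resize(im[70:190,190:340],None,fx=4,fy=4))"
```

```text
linear [-0.9 -0.9 -0. ] turn [ 0.0011 -0.001   0.3461] | t 14.72 pos [ 0.5883 -0.0769  0.0755] rot [ 3.1403e+00 -7.0000e-04  7.0610e-01] F [ 0.4  0.  -1. ] M [-0.08 -0.03 -0.03] w 0.0119 q [-0.19  0.48  1.49 -0.    1.16  0.67]
```

View pics/s12.png

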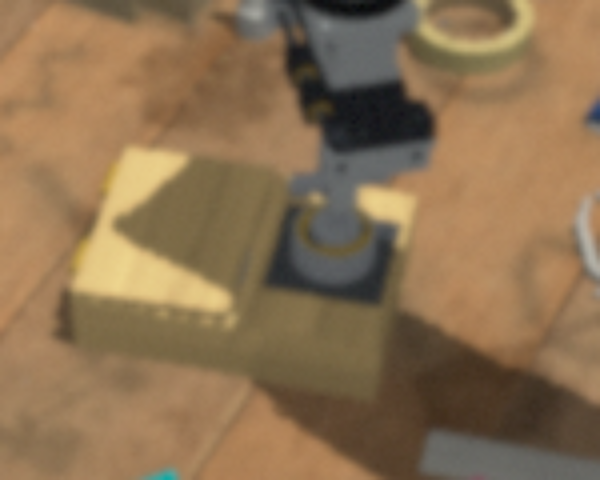

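Turned 63° and the lid is still shut. I'll continue.

>>> play_rows(moves=[{"claw": 0, "linear": [0, -0.5, 0], "turn": [0, 0, 0.1]}, {"claw": 0, "linear": [0, -0.5, 0], "turn": [0, 0, 0.2]}, {"claw": 0, "linear": [0, -0.5, 0], "turn": [0, 0, 0.3]}, {"claw": 0, "linear": [0, -0.5, 0], "turn": [0, 0, 0.38]}, {"claw": 0, "linear": [0, -0.5, 0], "turn": [0, 0, 0.38]}, {"claw": 0, "linear": [0, -0.5, 0], "turn": [0, 0, 0.38]}])

```text
time_s: 15.52
ee_pos: [0.588, -0.0767, 0.0756]
eef_rot: [3.14, -0.001, 0.324]
force: [2.5, -2.8, -1.2]
grip_width: 0.0115
```

```bash
python3 -c "
from h import *
plan([.587,-.0768,.0755],.36)
im=vision.camera('scene');cv2.imwrite('pics/s13.png',cv2.resize(im[70:190,190:340],None,fx=4,fy=4))
im=vision.camera('wrist');cv2.imwrite('pics/w13.png',im)"
```

```text
linear [-1.  -0.2  0.1] turn [ 0.0012 -0.0012 -0.0358] | t 15.53 pos [ 0.588  -0.0767  0.0756] rot [ 3.1404e+00 -1.3000e-03  3.2420e-01] F [ 2.5 -2.8 -1.2] M [-0.9  -0.55  0.02] w 0.0115 q [-0.19  0.48  1.5  -0.    1.16  1.06]
```

View pics/s13.png

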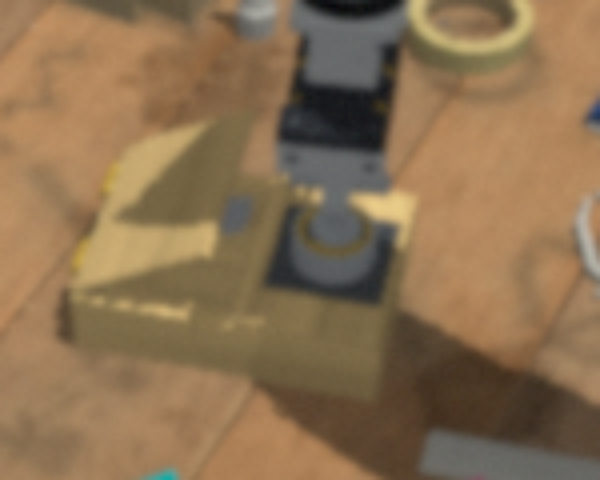

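View pics/w13.png

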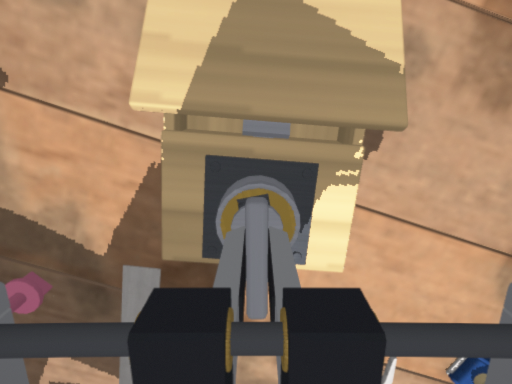

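The lid has sprung open with the key still seated: the open lid shows at about (270,60) in the wrist view. I'll release and retreat straight up.

>>> play_rows(moves=[{"claw": 0.15, "linear": [0, 0, 0], "turn": [0, 0, 0]}, {"claw": 0.4, "linear": [0, 0, 0], "turn": [0, 0, 0]}, {"claw": 0.5, "linear": [0, 0, 0], "turn": [0, 0, 0]}, {"claw": 0.5, "linear": [0, 0, 0], "turn": [0, 0, 0]}, {"claw": 0.5, "linear": [0, 0, -10], "turn": [0, 0, 0]}, {"claw": 0.5, "linear": [0, 0, -30], "turn": [0, 0, 0]}, {"claw": 0.5, "linear": [0, 0, -60], "turn": [0, 0, 0]}, {"claw": 0.5, "linear": [0, 0, -90], "turn": [0, 0, 0]}])

```text
time_s: 16.62
ee_pos: [0.5878, -0.0765, 0.1672]
eef_rot: [3.14, -0.002, 0.323]
force: [0.0, 0.2, 0.1]
grip_width: 0.0471
```

>>> play_rows(moves=[{"claw": 0.5, "linear": [0, 0, -40], "turn": [0, 0, 0]}, {"claw": 0.5, "linear": [-30, 0, -70], "turn": [0, 0, 0]}, {"claw": 0.5, "linear": [-70, 0, -90], "turn": [0, 0, 0]}, {"claw": 0.5, "linear": [-90, 0, -90], "turn": [0, 0, 0]}, {"claw": 0.5, "linear": [-90, 0, -90], "turn": [0, 0, 0]}, {"claw": 0.5, "linear": [-90, 0, -90], "turn": [0, 0, 0]}])

```text
time_s: 17.38
ee_pos: [0.5028, -0.1049, 0.2573]
eef_rot: [3.14, -0.002, 0.323]
force: [-0.2, 0.7, 0.2]
grip_width: 0.0467
```

```bash
python3 -c "
from h import *
plan([.587,-.0768,.0755],.36)
c=cam('wrist')
for z in (.141,.092): print(proj(c,[.587,-.0768,z]))
im=vision.camera('wrist');cv2.imwrite('pics/w14.png',im)
im=vision.camera('scene');cv2.imwrite('pics/s14.png',cv2.resize(im[70:300,190:340],None,fx=2.6,fy=2.6))"
```

```text
linear [ 8.850e+01 -1.000e-01  1.819e+02] turn [ 0.0012 -0.0017 -0.0365] | t 17.38 pos [ 0.5028 -0.1049  0.2573] rot [ 3.1404e+00 -1.8000e-03  3.2350e-01] F [-0.2  0.7  0.2] M [ 0.04  0.02 -0.04] w 0.0467 q [-0.28  0.16  1.49  0.    1.49  0.97]
[256.69103417  92.99381867]
[256.54159774  93.89005538]
```

View pics/w14.png

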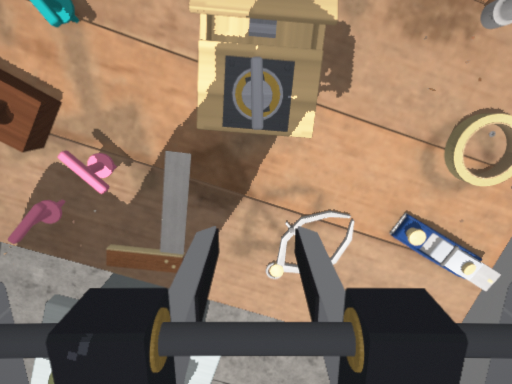

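View pics/s14.png

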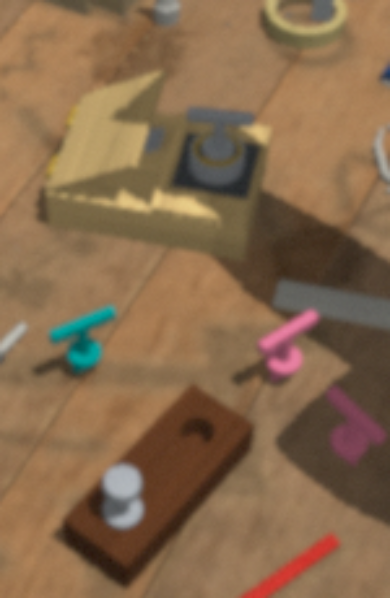

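The key stands upright in the lock, with the bar and collar centred at (257,93). The lid is open, the round key is still in its hole, and the gripper is clear.

```bash
python3 -c "
from h import *
print(hand_in())"
```

```text
the job is handed in; nothing more can be done
None
```

The T key is home in the lock and turned about 85° clockwise, the lid has sprung open, and the job is handed in. It took about 17.5 s of robot time; `hand_in` gave no verdict.

- **Missed grasp:** The first grasp closed on air above the bar and moved nothing. The wrist view put the real fingertips about 39 mm short of the reported TCP, and the scene view gave a similar figure (40–50 mm). I corrected for that, and the second grasp held at 11.5 mm.
- **Insertion:** The collar touched down with about 8 N at TCP z = 0.0754, against a prediction of 0.0755.
- **Turn:** The lid was still shut at 63° and open at the next look, at about 85°.
- **Last checks:** After letting go, the key stands upright and centred on the lock axis to about 1 px in the wrist view. The round-headed key is still in its hole by eye, and the gripper is well clear with no outside force beyond about 1 N of noise. I did not measure the lid angle; it only looks fully open in the pictures.

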